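Find the concealed catch and open the gold-leaf drawer

ROBOT

A 6-joint arm with a two-finger parallel gripper is mounted at the origin on the work surface. World frame = base frame: x ahead of the robot, y to its left, z up, the work surface at z = 0. Lengths are in mm, angles in rad, forces in N, time in s.
With the tool pointing down it reaches from about 350 to 775 mm from the base axis. Payload 7.3 kg.
Tool frame: the origin (TCP) lies between the finger pads; the fingertips stand 14 mm ahead of it and the grasp point (between the pads) lies 5 mm behind it; y points along the fingers, z is the direction in which the jaws open and shut, and the axes are right-handed (so a half turn about y gives the same grasp; the last joint's range is limited). The gripper opens to 92 mm and grips with 3 to 60 N. Pads are 19 mm wide; open, the fingers measure 130 mm over their backs; the gripper's body (75 mm by 190 mm) begins 47 mm behind the grasp point.
Start: joints at [-1.48, 0.342, 1.524, -0, 1.275, -0.146], TCP at [123.183, -510.365, 211.141] pointing down, gripper open.
Joint ranges: [-2.53, 2.53], [-0.77, 2.02], [0.04, 2.7], [-1, 4.14], [0.28, 2.66], [-3.11, 3.11]. Speed limits (rad/s): [2.57, 2.57, 3.14, 3.14, 3.14, 3.14].

INTERFACE

Orientations are given as [roll, pitch, yaw] about the fixed x, y, z axes, in that order (R = Rz(yaw) Ry(pitch) Rx(roll)).
In Python, from plant import bot, vision, order gives the robot as it stands.
- The arm moves only by the tool apply_moves, never from a script. Its argument "rows" is a list of rows, each a list of 3 entries, a list of its own where there are three numbers: the shift along the tool's x, y, z in cm, then the turn about the tool's y in rad, then the finger opening in cm, from 0 to 9.18. A call has 1 to 5 rows; each row is the pose to reach, as a shift and turn from the pose measured when the call began, along the tool's axes at that moment; what a row does not reach only later rows make up. A row lasts 1/8 s, in which the tool goes at most 62.5 mm and 10.7 degrees, less where a joint would pass 70% of its speed; a pose out of reach is approached as far as the arm can. A call with a gripper value outside its range is refused whole. The fingers move at their own pace and stop on an object; the grip force is fixed at half the most. Time passes only in rows, so rows that repeat a pose let the fingers close. It gives the time, the measured TCP pose, the force and the opening at its end, in the units of the state.
- bot.get_obs(): the state, without advancing time (a new reading comes with each control period).
- vision.capture(name): name is "side" or "top" or "wrist"; returns the picture (400x640x3 uint8, red, green, blue); there is no depth.
- vision.camera_info(name): a dict with "mtx" (3x3 intrinsics, pixels), "rvec" (rotation vector, rad) and "tvec" (3), from world to camera coordinates, as OpenCV has them. Camera axes: x right, y down, z forward; pixel columns grow to the right and rows downward; lengths in mm; the calibration is good to about 2 mm. A picture is of the moment at which its call begins: read the wrist's pose just before it. camera_info takes no time and is no camera call; for the wrist camera it gives the pose at the moment of the call.
- order.close_job(): hands the job in, once; it reports no verdict.
The state is a dict: "time": time; "joint_positions": joint angles; "dq": joint speeds; "tau": joint torques, N m; "tool_pos": TCP position; "tcp_rot": TCP orientation; "contact_force": force on the tool from outside, world axes, zero at the start; "moment": the same for the moment, N m; "grip_width": finger opening in mm.
Only numpy, scipy, OpenCV 4.12 (cv2) and the standard library are available. Lean on these libraries where they do the work, as an engineer would, in place of code of your own. Each camera call takes 0.05 s, during which the arm holds its last target.

TASK

Open the drawer of the low plywood cabinet in which the binder keeps gold leaf. It has no handle and a concealed catch holds it shut: feel along the wooden ledge at the cabinet's top front edge with a light touch (pressing hard dents the ledge) until your fingertip sinks into the hidden recess, and press down there until the catch lets go and the drawer springs out a little. Then take the drawer by its front, draw it fully out to its stop and let go, leaving everything else on the bench and on the cabinet where it is.

Things in the scene. Friction and masses are not known exactly. Their poses are not given: they have to be found in the camera images.
- cabinet: low, fixed bench cabinet, plywood sides, beech top: 400 wide (y), 240 deep (x), 110 mm high. Origin on the bench below the middle of the carcass front; x points to its back (the drawer comes out along -x), z up. In the top's front edge is a shallow bay, y -100 to 100, x 0 to 42 mm, open to the front, with 10 mm steps at its back and ends; its floor is the ledge. Pressing over 25 N on it dents it
- bay (a point): middle of the bay's floor: on the ledge's top, 100 mm above the bench, 21 mm behind the carcass front, half-way along the bay; axes as the cabinet's. Somewhere along the ledge is a recess 62 mm long (y) and as deep as the ledge (42 mm, x), its middle up to 45 mm to either side of this point, closed by a sprung shutter flush with the ledge, of the same wood: it cannot be seen
- ledge_left (a point): the ledge's end at y = +100 mm of the cabinet, on its top, 21 mm behind the carcass front. The ledge is rigid, but the shutter over the recess gives way under 1 to 2 N and sinks 9 mm, where it meets the sprung catch bar
- ledge_right (a point): the ledge's other end, y = -100 mm, likewise. From 9 mm down, pressing the catch bar takes about 4 N at first, rising to 7 or 8 N; it lets the drawer go, with a felt give, some 12 to 14 mm below the ledge's top (shutter and bar bottom at 15 mm)
- drawer (a joint): how far the drawer is out, m: 0 shut, springs by itself to about 0.055 when the catch lets go, 0.12 fully out at its stop. It slides stiffly (about 1 N, plus 25 N per m/s) and stays where it is left
- drawer_edge (a point): middle of the top edge of the drawer front, moving with it: a flat plywood panel without handle, 392 wide (y), 14 thick (x), 90 mm high, top edge 98 mm above the bench and, when shut, 30 mm in front of bay. Behind it the drawer is open on top; 53 mm behind this point begins a steel bar across the drawer, its top 77 mm above the bench. Axes as the cabinet's
- book: sewn text block, brown leaves between pale boards, 216 x 156 x 66 mm, origin under its middle; leave alone
- palette: white ceramic palette with six wells, 180 x 120 x 22 mm, origin under its middle; leave alone
- pencil: pencil, 168 x 7 mm, lying beside the cabinet, long along its x, origin under its middle; leave alone
- sharpener: small metal pencil sharpener, 27 x 24 x 16 mm, on the cabinet's top, origin under its middle; leave alone
- folder: bone folder, 162 x 22 x 5 mm, long along its x, on the cabinet's top, origin under its middle; leave alone
- weight: round brass weight, 52 mm across and 44 mm high, on the cabinet's top, origin under its middle; leave alone
- jar: amber glass jar, 58 mm across and 75 mm high, beside the cabinet, origin under its middle; leave alone

How it is judged:
By the outcome, as a careful person would: the job done as asked, in the order asked, and still so for the second after the job is handed in, with the robot touching nothing.
It also fails if it takes over 67 s, if anything falls off the work surface, if the arm or the gripper's body presses on something with over 40 N, if the wrist force passes 120 N, or if a joint passes its speed limit or range.

## Working session

There is one attempt and no reset: what is moved stays moved. The work goes in short steps, Python scripts to look and compute and a tool call to move; the robot and the scene stay as the last step left them, time stands still between calls to the robot, and variables do not carry over. Pictures are saved under pics/ and viewed, and the job is handed in when it is done.

Besides the shell and the picture viewer there is one more tool, called after ">>>" in YAML: its name, and indented under it one key for each argument. apply_moves: Moves the arm, as the interface text tells. Its arguments: {"type":"object","properties":{"rows":{"type":"array","items":{"type":"array"}}},"required":["rows"]}

```bash
ls; mkdir -p pics
python3 - <<'E'
from plant import bot, vision, order
import cv2
print(bot.get_obs())
for n in ("side","top","wrist"):
    i=vision.camera_info(n); im=vision.capture(n)
    cv2.imwrite(f"pics/{n}0.png",im[:,:,::-1]); print(n,i)
E
```

```text
pics
{'time': 0.0, 'joint_positions': array([-1.47998498e+00,  3.42725899e-01,  1.52504031e+00, -1.18324977e-05,
        1.27538240e+00, -1.45966158e-01]), 'dq': array([-0.00017794, -0.00268233,  0.00011343, -0.00125858,  0.00097609,
        0.00104305]), 'tau': array([-1.73202381e-03, -4.31250286e+01, -2.44215381e+01,  7.15850922e-02,
        5.58888889e-02, -1.26355239e-04]), 'tool_pos': array([ 123.14496919, -509.90263438,  210.43520203]), 'tcp_rot': array([-1.57233738e+00,  2.15117308e-04, -2.90481186e+00]), 'contact_force': array([ 0.24837733, -0.65134769, -0.31549114]), 'moment': array([ 0.02008937,  0.02075813, -0.05063043]), 'grip_width': 92.11091112842978}
side {'mtx': array([[436.02049672,   0.        , 321.66216487],
       [  0.        , 436.02049672, 202.38705349],
       [  0.        ,   0.        ,   1.        ]]), 'rvec': array([ 2.35125536, -0.05594569,  0.04629902]), 'tvec': array([-591.59033315,   94.67635879, 1808.72737022])}
top {'mtx': array([[382.65587032,   0.        , 320.22929506],
       [  0.        , 382.65587032, 203.76168484],
       [  0.        ,   0.        ,   1.        ]]), 'rvec': array([ 2.172201  , -2.16777824,  0.0730442 ]), 'tvec': array([   9.75320353,  586.61874794, 1311.23092055])}
wrist {'mtx': array([[357.44663584,   0.        , 326.78259323],
       [  0.        , 357.44663584, 199.99088675],
       [  0.        ,   0.        ,   1.        ]]), 'rvec': array([-2.2979577 ,  1.80638828,  0.24399036]), 'tvec': array([-525.72913343,  -33.78626308,  389.73921668])}
```

View pics/top0.png

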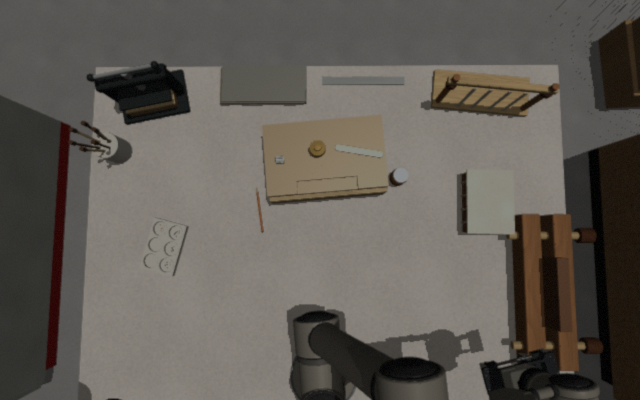

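View pics/side0.png

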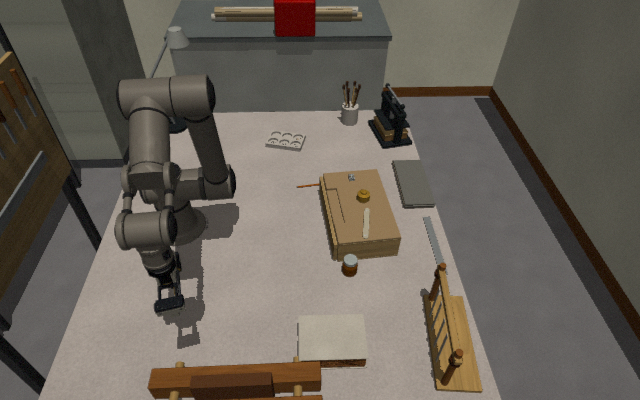

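View pics/wrist0.png

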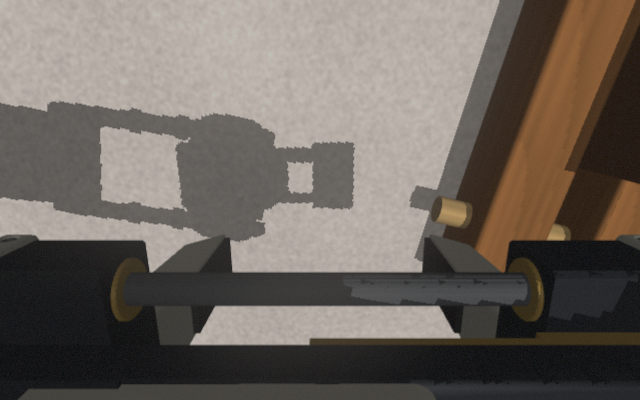

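The top view shows the cabinet at about (265..387, 118..200), with its bay and front facing down, towards the robot. The sharpener is at (280,159), the weight at (317,148), the folder at (358,152), the jar at (399,176) and the pencil at (260,211). I'll zoom in for corners.

Run:
```python
import cv2
im=cv2.imread("pics/top0.png")[105:215,250:400]
cv2.imwrite("pics/top0z.png",cv2.resize(im,None,fx=5,fy=5,interpolation=cv2.INTER_CUBIC))
im=cv2.imread("pics/side0.png")[160:270,290:410]
cv2.imwrite("pics/side0z.png",cv2.resize(im,None,fx=5,fy=5,interpolation=cv2.INTER_CUBIC))
```

```text
(no output)
```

View pics/top0z.png

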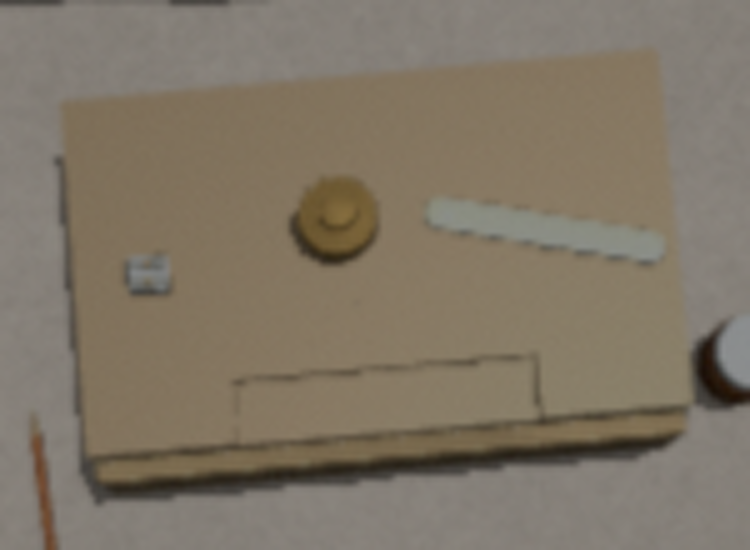

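View pics/side0z.png

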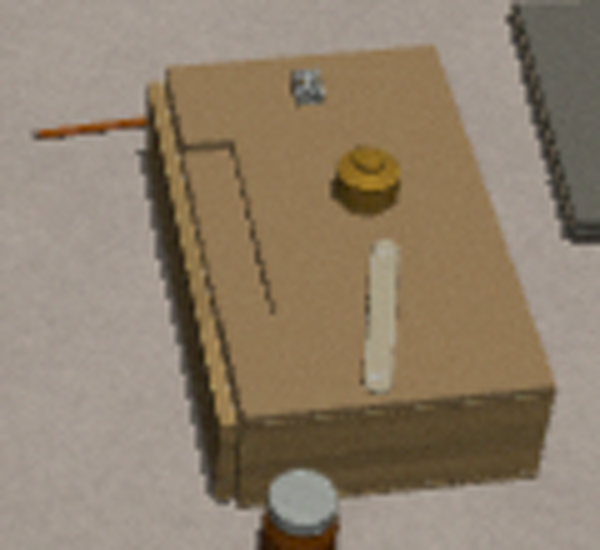

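```bash
cat > h.py <<'E'
import numpy as np,cv2
from plant import bot, vision, order
from scipy.spatial.transform import Rotation as Ro
def ray(n,px,z,info=None):
    i=info or vision.camera_info(n); R=cv2.Rodrigues(i["rvec"])[0]; t=i["tvec"]
    u=cv2.undistortPoints(np.array([[px]],float),i["mtx"],None)[0,0]
    d=R.T@np.array([u[0],u[1],1]); c=-R.T@t
    return c+d*(z-c[2])/d[2]
E
python3 - <<'E'
from h import *
def fit(n,pts,model):
    W=np.array([ray(n,p,110)[:2] for p in pts]); M=np.array(model,float)
    a=W.mean(0);b=M.mean(0)
    H=(M-b).T@(W-a);th=np.arctan2(H[0,1]-H[1,0],H[0,0]+H[1,1])
    R=np.array([[np.cos(th),-np.sin(th)],[np.sin(th),np.cos(th)]])
    t=a-R@b
    print(n,"th",th,"origin",t,"res",np.round(W-(M@R.T+t),1).tolist())
    print("bay",t+R@[21,0],"edge",t+R@[-9,0], "ends",t+R@[21,100],t+R@[21,-100])
top=[(62,102),(656,50),(692,403),(88,455)]
fit("top",[(250+(x-2)/5,105+(y-2)/5) for x,y in top],[(240,200),(240,-200),(0,-200),(0,200)])
sd=[(168,67),(436,46),(554,387),(243,418)]
fit("side",[(290+(x-2)/5,160+(y-2)/5) for x,y in sd],[(0,200),(240,200),(240,-200),(0,-200)])
# objects
print("jar", ray("top",(399,176),75),"sh",ray("top",(250+148/5,105+272/5),120),"pencil",ray("top",(250+33/5,105+415/5),4))
E
```

```text
top th 0.0872768453191945 origin [622.11281253 -14.25970654] res [[-1.0, -1.5], [-1.5, 1.4], [1.1, 1.4], [1.4, -1.4]]
bay [643.03288218 -12.42921874] edge [613.14706839 -15.04420132] ends [634.31627359  87.19016057] [ 651.74949078 -112.04859805]
side th 0.08246490722000108 origin [622.49474564 -16.40670088] res [[1.3, -1.2], [-0.7, -1.1], [-1.8, 1.6], [1.2, 0.7]]
bay [643.42338126 -14.67689996] edge [613.52533038 -17.14804413] ends [635.18623402  84.98326965] [ 651.6605285  -114.33706956]
jar [ 676.56717377 -255.08043071   75.        ] sh [724.41252005 143.00264619 120.        ] pencil [644.52395469 238.59904233   4.        ]
```

```bash
cat >> h.py <<'E'
TH=0.086; O=np.array([622.3,-15.2,0.])
RC=Ro.from_euler("z",TH).as_matrix()
def cab(p): return RC.T@(np.array(p)-O)
def st():
    o=bot.get_obs(); T=Ro.from_euler("xyz",o["tcp_rot"]).as_matrix()
    return o,T
def report():
    o,T=st()
    print("t",round(o["time"],2),"cabTCP",np.round(cab(o["tool_pos"]),1),"yaw_rel",round((o["tcp_rot"][2]-TH-np.pi+np.pi)%(2*np.pi)-np.pi,3),"F_cab",np.round(RC.T@o["contact_force"],1),"w",round(o["grip_width"],1),"q",np.round(o["joint_positions"],2))
def to(c,yawrel=None):
    "target TCP in cabinet coords; yawrel: yaw minus TH"
    o,T=st(); d=T.T@(O+RC@np.array(c,float)-o["tool_pos"])/10
    s="shift cm %s"%np.round(d,2)
    if yawrel is not None:
        Tt=Ro.from_euler("xyz",[-np.pi/2,0,yawrel+TH]).as_matrix()
        s+=" turn %s"%np.round(Ro.from_matrix(T.T@Tt).as_rotvec(),3)
    print(s)
E
python3 -c "
from h import *
report(); to([21,0,180],np.pi)"
```

```text
t 0.15 cabTCP [-539.8 -450.1  210.6] yaw_rel 0.151 F_cab [ 1.2  0.5 -0.8] w 91.9 q [-1.48  0.34  1.52  0.    1.28 -0.15]
shift cm [-62.2    3.11 -36.08] turn [ 0.001  0.151 -0.   ]
```

>>> apply_moves:
  rows:
    - [[-5,0,-3],0.03,0]
    - [[-10,0,-6],0.06,0]
    - [[-15,0,-9],0.09,0]
    - [[-20,0,-12],0.12,0]
    - [[-25,0,-15],0.15,0]

```text
time: 0.78
tool_pos: [332.0, -304.0, 210.8]
tcp_rot: [-1.572, 0.0, -3.056]
contact_force: [-0.4, -0.6, -0.1]
grip_width: 46.4
```

```bash
python3 -c "
from h import *
report(); to([21,0,180],np.pi)"
```

```text
t 0.78 cabTCP [-314.  -262.8  210.8] yaw_rel -0.001 F_cab [-0.4 -0.6 -0.1] w 46.4 q [-0.91  0.21  1.72  0.    1.22  0.57]
shift cm [-33.49   3.11 -26.3 ] turn [ 0.001 -0.001 -0.   ]
```

>>> apply_moves:
  rows:
    - [[-5,0,-4],0,0]
    - [[-10,0,-8],0,0]
    - [[-15,0,-12],0,0]
    - [[-20,0,-16],0,0]
    - [[-25,0.5,-20],0,0]

```text
time: 1.4
tool_pos: [558.5, -88.4, 206.8]
tcp_rot: [-1.571, 0.001, -3.056]
contact_force: [1.0, -1.1, 0.4]
grip_width: 0.9
```

```bash
python3 -c "
from h import *
report(); to([21,0,180],np.pi)"
```

```text
t 1.4 cabTCP [-69.9 -67.5 206.8] yaw_rel -0.0 F_cab [ 0.9 -1.2  0.4] w 0.9 q [-0.29  0.42  1.42  0.    1.3   1.19]
shift cm [-9.08  2.69 -6.75] turn [ 0.001 -0.    -0.001]
```

>>> apply_moves:
  rows:
    - [[-4,0.5,-3],0,0]
    - [[-8,1.5,-6],0,0]
    - [[-9.1,3,-6.75],0,0]
    - [[-9.1,5,-6.75],0,0]
    - [[-9.1,5,-6.75],0,0]

```text
time: 2.02
tool_pos: [641.7, -13.7, 154.6]
tcp_rot: [-1.572, -0.004, -3.056]
contact_force: [-0.1, -0.0, 0.3]
grip_width: 0.8
```

Run:
```python
from h import *
report(); to([21,0,120],np.pi)
for n in("wrist","top","side"):
    im=vision.capture(n)[:,:,::-1]
    cv2.imwrite(f"pics/{n}1.png",im)
im=cv2.imread("pics/side1.png")[130:270,280:420]
cv2.imwrite("pics/side1z.png",cv2.resize(im,None,fx=4,fy=4,interpolation=cv2.INTER_CUBIC))
```

```text
t 2.02 cabTCP [ 19.5  -0.2 154.6] yaw_rel -0.001 F_cab [-0.1 -0.   0.3] w 0.8 q [-0.14  0.6   1.25  0.    1.29  1.34]
shift cm [-0.17  3.46 -0.01] turn [ 0.001 -0.001  0.004]
```

View pics/wrist1.png

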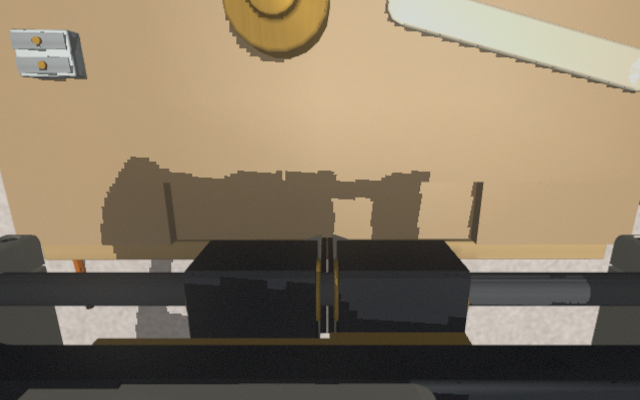

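View pics/side1z.png

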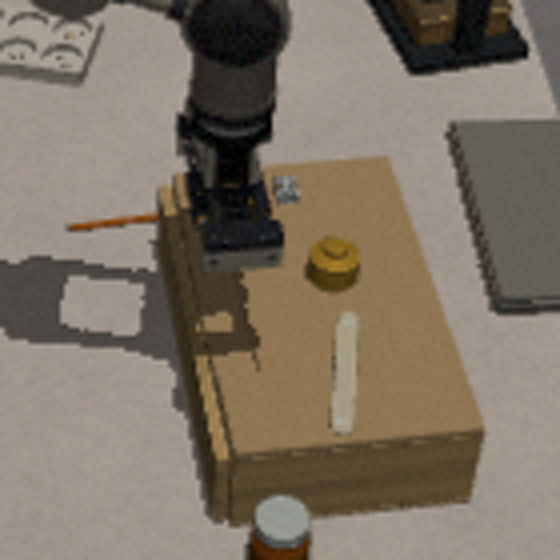

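The wrist view shows the bay between (167,183)–(480,183) at the back and (172,240)–(475,240) at the front. I'll check it against the estimated cabinet pose.

Run:
```python
from h import *
for p,z in [((166,182),110),((481,182),110),((174,240),100),((472,240),100)]:
    print(p,z,np.round(cab(ray("wrist",p,z)),1))
report()
```

```text
(166, 182) 110 [ 43.6  99.8 110. ]
(481, 182) 110 [ 43.6 -99.7 110. ]
(174, 240) 100 [  0.3 103.7 100. ]
(472, 240) 100 [   0.4 -102.6  100. ]
t 2.17 cabTCP [ 21.2  -0.7 157.8] yaw_rel -0.001 F_cab [ 0.7 -0.4 -0. ] w 0.7 q [-0.14  0.6   1.25  0.    1.29  1.34]
```

>>> apply_moves:
  rows:
    - [[0,1.2,0],0,0]
    - [[0,2.4,0],0,0]
    - [[0,3.2,0],0,0]
    - [[0,3.6,0],0,0]
    - [[0,3.6,0],0,0]

```text
time: 2.8
tool_pos: [643.4, -14.0, 121.4]
tcp_rot: [-1.571, 0.001, -3.057]
contact_force: [0.6, 0.4, 0.1]
grip_width: 0.7
```

>>> apply_moves:
  rows:
    - [[0,0,0],0,0]
    - [[0,0,0],0,0]
    - [[0,0,0],0,0]

```text
time: 3.18
tool_pos: [643.5, -14.0, 121.6]
tcp_rot: [-1.571, 0.001, -3.057]
contact_force: [0.0, 0.9, -0.1]
grip_width: 0.3
```

```bash
python3 -c "
from h import *
report(); to([21,0,116],np.pi)"
```

```text
t 3.17 cabTCP [ 21.3  -0.6 121.6] yaw_rel -0.001 F_cab [ 0.1  0.9 -0.1] w 0.3 q [-0.14  0.63  1.29  0.    1.21  1.34]
shift cm [ 0.03  0.56 -0.06] turn [ 0.    -0.001 -0.001]
```

>>> apply_moves:
  rows:
    - [[0,0.2,0],0,0]
    - [[0,0.4,0],0,0]
    - [[0,0.5,0],0,0]
    - [[0,0.55,0],0,0]

```text
time: 3.68
tool_pos: [643.5, -14.0, 116.0]
tcp_rot: [-1.571, 0.001, -3.057]
contact_force: [-0.3, 0.2, 1.4]
grip_width: 0.6
```

>>> apply_moves:
  rows:
    - [[0,0.1,0],0,0]

```text
time: 3.8
tool_pos: [643.6, -14.0, 115.0]
tcp_rot: [-1.571, 0.001, -3.057]
contact_force: [-0.4, -1.5, 0.7]
grip_width: 0.7
```

>>> apply_moves:
  rows:
    - [[0,0.1,0],0,0]

```text
time: 3.92
tool_pos: [643.6, -14.0, 113.9]
tcp_rot: [-1.571, 0.001, -3.057]
contact_force: [-0.6, 0.2, -0.1]
grip_width: 0.4
```

>>> apply_moves:
  rows:
    - [[0,0.05,0],0,0]

```text
time: 4.05
tool_pos: [643.6, -14.0, 113.4]
tcp_rot: [-1.571, 0.001, -3.057]
contact_force: [0.1, 0.7, -0.8]
grip_width: 0.8
```

>>> apply_moves:
  rows:
    - [[0,0.05,0],0,0]

```text
time: 4.18
tool_pos: [643.6, -14.0, 112.8]
tcp_rot: [-1.571, 0.001, -3.057]
contact_force: [-0.3, 0.1, -1.2]
grip_width: 0.6
```

>>> apply_moves:
  rows:
    - [[0,0.05,0],0,0]

```text
time: 4.3
tool_pos: [643.6, -14.0, 112.3]
tcp_rot: [-1.571, 0.001, -3.057]
contact_force: [-1.0, 0.0, 0.7]
grip_width: -0.0
```

>>> apply_moves:
  rows:
    - [[0,0.05,0],0,0]

```text
time: 4.42
tool_pos: [643.6, -14.0, 111.8]
tcp_rot: [-1.571, 0.002, -3.057]
contact_force: [-0.4, 0.5, 0.0]
grip_width: 0.3
```

>>> apply_moves:
  rows:
    - [[0,0.05,0],0,0]

```text
time: 4.55
tool_pos: [643.6, -14.0, 111.3]
tcp_rot: [-1.571, 0.001, -3.057]
contact_force: [0.1, -0.4, 0.5]
grip_width: 0.3
```

>>> apply_moves:
  rows:
    - [[0,0.05,0],0,0]

```text
time: 4.68
tool_pos: [643.6, -14.0, 110.8]
tcp_rot: [-1.571, 0.001, -3.057]
contact_force: [0.6, -0.3, 0.0]
grip_width: 0.6
```

>>> apply_moves:
  rows:
    - [[0,0.05,0],0,0]

```text
time: 4.8
tool_pos: [643.6, -14.0, 110.2]
tcp_rot: [-1.571, 0.001, -3.057]
contact_force: [-0.4, 0.1, 0.2]
grip_width: 0.5
```

>>> apply_moves:
  rows:
    - [[0,0.05,0],0,0]
    - [[0,0.1,0],0,0]

```text
time: 5.05
tool_pos: [643.6, -14.0, 109.2]
tcp_rot: [-1.571, 0.001, -3.057]
contact_force: [0.2, -0.6, -0.1]
grip_width: 0.2
```

>>> apply_moves:
  rows:
    - [[0,0.05,0],0,0]
    - [[0,0.1,0],0,0]

```text
time: 5.3
tool_pos: [643.6, -14.0, 108.2]
tcp_rot: [-1.571, 0.001, -3.057]
contact_force: [0.4, 0.4, 0.0]
grip_width: 0.6
```

>>> apply_moves:
  rows:
    - [[0,0.05,0],0,0]
    - [[0,0.1,0],0,0]

```text
time: 5.55
tool_pos: [643.6, -14.0, 107.1]
tcp_rot: [-1.571, 0.001, -3.057]
contact_force: [-0.8, -0.5, -0.4]
grip_width: 0.7
```

Run:
```python
from h import *
report()
for n in("wrist","side"):
    im=vision.capture(n)[:,:,::-1]
    cv2.imwrite(f"pics/{n}2.png",im)
im=cv2.imread("pics/side2.png")[150:250,300:400]
cv2.imwrite("pics/side2z.png",cv2.resize(im,None,fx=6,fy=6,interpolation=cv2.INTER_CUBIC))
```

```text
t 5.55 cabTCP [ 21.3  -0.6 107.1] yaw_rel -0.001 F_cab [-0.8 -0.4 -0.4] w 0.7 q [-0.14  0.65  1.31  0.    1.18  1.34]
```

View pics/wrist2.png

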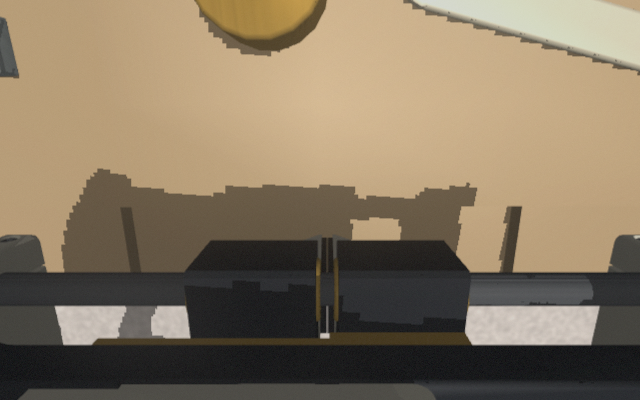

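View pics/side2z.png

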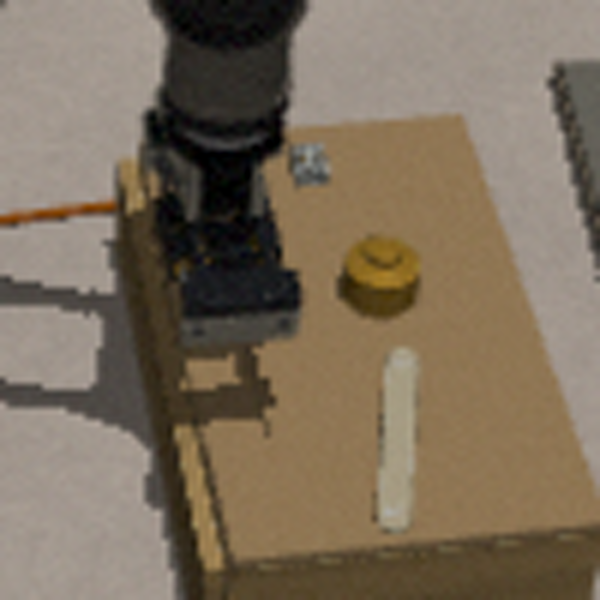

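>>> apply_moves:
  rows:
    - [[0,0.05,0],0,0]
    - [[0,0.1,0],0,0]

```text
time: 5.9
tool_pos: [643.6, -14.0, 106.0]
tcp_rot: [-1.571, 0.001, -3.057]
contact_force: [0.3, -0.5, -0.3]
grip_width: 0.3
```

>>> apply_moves:
  rows:
    - [[0,0.05,0],0,0]
    - [[0,0.1,0],0,0]

```text
time: 6.15
tool_pos: [643.6, -14.0, 105.0]
tcp_rot: [-1.571, 0.001, -3.057]
contact_force: [-0.7, -0.2, 0.4]
grip_width: 0.5
```

>>> apply_moves:
  rows:
    - [[0,0.05,0],0,0]

```text
time: 6.28
tool_pos: [643.6, -14.0, 104.5]
tcp_rot: [-1.571, 0.001, -3.057]
contact_force: [0.5, 0.3, 0.3]
grip_width: 0.8
```

>>> apply_moves:
  rows:
    - [[0,0.05,0],0,0]

```text
time: 6.4
tool_pos: [643.6, -14.0, 103.9]
tcp_rot: [-1.571, 0.001, -3.057]
contact_force: [1.0, -0.0, 0.0]
grip_width: 0.7
```

>>> apply_moves:
  rows:
    - [[0,0.05,0],0,0]

```text
time: 6.52
tool_pos: [643.6, -14.0, 103.4]
tcp_rot: [-1.571, 0.001, -3.057]
contact_force: [-0.9, 0.0, 0.6]
grip_width: 0.7
```

>>> apply_moves:
  rows:
    - [[0,0.05,0],0,0]

```text
time: 6.65
tool_pos: [643.6, -14.0, 102.9]
tcp_rot: [-1.571, 0.001, -3.057]
contact_force: [-0.6, 0.5, -0.2]
grip_width: 0.3
```

>>> apply_moves:
  rows:
    - [[0,0.05,0],0,0]

```text
time: 6.78
tool_pos: [643.6, -14.0, 102.3]
tcp_rot: [-1.571, 0.001, -3.057]
contact_force: [0.2, -0.4, 0.6]
grip_width: 0.4
```

Run:
```python
from h import *
report()
for n in("top","side"):
    im=vision.capture(n)[:,:,::-1]
    cv2.imwrite(f"pics/{n}3.png",im)
im=cv2.imread("pics/side3.png")[140:250,290:400]
cv2.imwrite("pics/side3z.png",cv2.resize(im,None,fx=5,fy=5,interpolation=cv2.INTER_CUBIC))
im=cv2.imread("pics/top3.png")[105:215,250:400]
cv2.imwrite("pics/top3z.png",cv2.resize(im,None,fx=5,fy=5,interpolation=cv2.INTER_CUBIC))
report()
```

```text
t 6.78 cabTCP [ 21.3  -0.6 102.3] yaw_rel -0.001 F_cab [ 0.1 -0.4  0.6] w 0.4 q [-0.14  0.65  1.32  0.    1.17  1.34]
t 6.88 cabTCP [ 21.2  -0.6 102.2] yaw_rel -0.001 F_cab [-0.5  0.8 -0.3] w -0.0 q [-0.14  0.65  1.32  0.    1.17  1.34]
```

View pics/top3z.png

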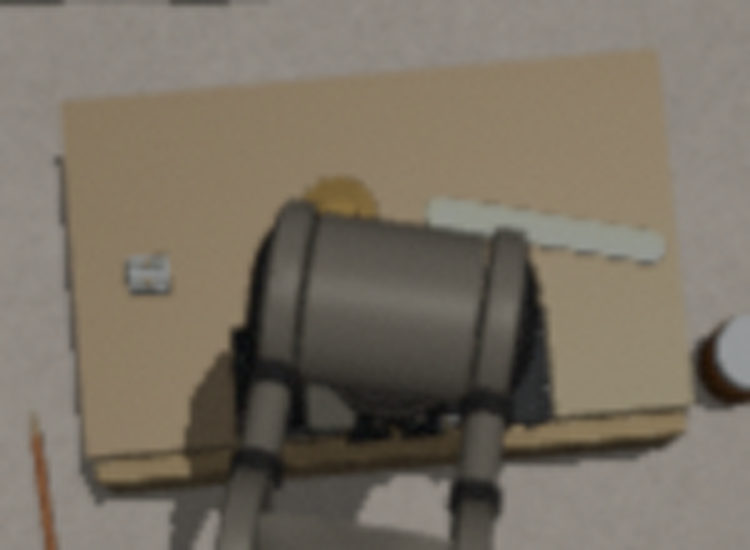

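View pics/side3z.png

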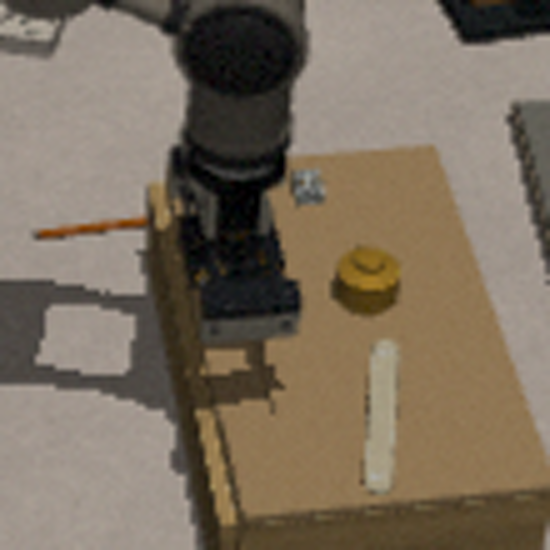

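Run:
```python
from h import *
def pj(n,c):
    i=vision.camera_info(n); return cv2.projectPoints(np.array([(O+RC@np.array(c,float))]),i["rvec"],i["tvec"],i["mtx"],None)[0][0,0]
for nm,c in dict(tip=(21,0,88),body_l=(21,0,154),b1=(-16,-95,154),b2=(58,-95,154),f1=(12,-19,88),f2=(30,-19,88),f3=(12,-19,154)).items():
    p=pj("side",c); print(nm,p,"zoom",(p-[290,140])*5)
    print("   wrist",pj("wrist",c))
```

```text
tip [334.66649903 208.4287202 ] zoom [223.33249515 342.143601  ]
   wrist [323.15366689 234.34278592]
body_l [335.29501999 196.73080981] zoom [226.47509996 283.65404905]
   wrist [321.36886957 295.84349963]
b1 [329.72410618 214.84674518] zoom [198.62053088 374.2337259 ]
   wrist [554.34964933 377.00857829]
b2 [348.91853838 213.09733813] zoom [294.59269191 365.48669066]
   wrist [589.34551789 202.4797908 ]
f1 [333.22042017 211.9690054 ] zoom [216.10210085 359.84502702]
   wrist [356.75861097 249.29780627]
f2 [337.62854107 211.5701551 ] zoom [238.14270537 357.85077549]
   wrist [357.48372077 219.05885688]
f3 [333.81490989 200.26920826] zoom [219.07454946 301.34604132]
   wrist [370.44018798 316.6233562 ]
```

Run:
```python
from h import *
o=bot.get_obs()
i=vision.camera_info("wrist")
im=vision.capture("wrist")[:,:,::-1]
cv2.imwrite("pics/wrist3.png",im)
```

```text
(no output)
```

View pics/wrist3.png

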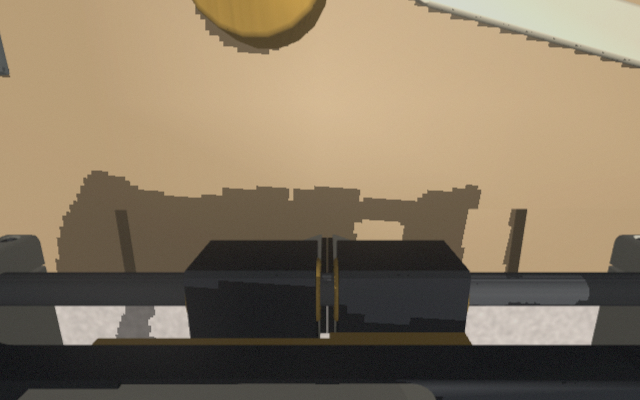

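Run:
```python
from h import *
o,T=st(); i=vision.camera_info("wrist"); R=cv2.Rodrigues(i["rvec"])[0]
c=-R.T@i["tvec"]
print("cam in tool",T.T@(c-o["tool_pos"])); print("cam axes in tool (rows x,y,z)\n",np.round(R@T,3))
# points at both px -> in tool at depth 168
for px in [(230,238),(425,238),(205,330),(458,333),(321,238)]:
    u=cv2.undistortPoints(np.array([[px]],float),i["mtx"],None)[0,0]
    d=R.T@np.array([u[0],u[1],1.])
    for dep in(150,168,185): print(px,dep,np.round(T.T@(c+d*dep-o["tool_pos"]),1))
```

```text
cam in tool [ -70.99959128 -173.551911      1.3380246 ]
cam axes in tool (rows x,y,z)
 [[-0.001  0.     1.   ]
 [ 0.965 -0.264  0.001]
 [ 0.264  0.965  0.   ]]
(230, 238) 150 [-16.  -33.1 -39.2]
(230, 238) 168 [ -9.4 -16.2 -44.1]
(230, 238) 185 [ -3.2  -0.3 -48.7]
(425, 238) 150 [-16.1 -33.1  42.6]
(425, 238) 168 [ -9.5 -16.2  47.6]
(425, 238) 185 [-3.3 -0.3 52.2]
(205, 330) 150 [ 21.3 -43.3 -49.7]
(205, 330) 168 [ 32.3 -27.6 -55.8]
(205, 330) 185 [ 42.8 -12.9 -61.6]
(458, 333) 150 [ 22.3 -43.6  56.5]
(458, 333) 168 [ 33.5 -28.   63.1]
(458, 333) 185 [ 44.1 -13.3  69.4]
(321, 238) 150 [-16.  -33.1  -1. ]
(321, 238) 168 [ -9.5 -16.2  -1.3]
(321, 238) 185 [-3.2 -0.3 -1.6]
```

Run:
```python
import cv2
im=cv2.imread("pics/wrist0.png")[210:400,100:560]
cv2.imwrite("pics/w0z.png",cv2.resize(im,None,fx=1.7,fy=1.7,interpolation=cv2.INTER_CUBIC)*1)
```

```text
(no output)
```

View pics/w0z.png

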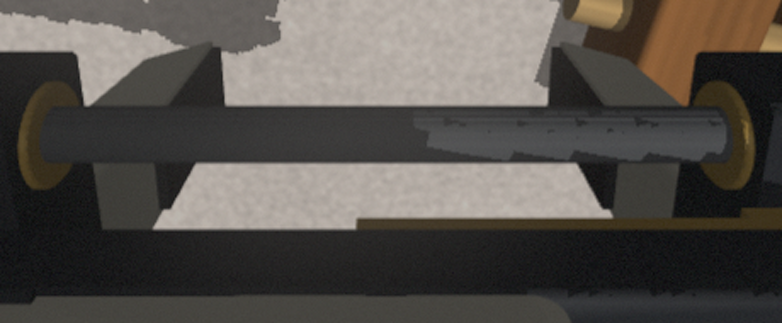

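The wrist view gives a tip spacing of 195 px for 92 mm. That puts the real fingertips about 16 mm behind the reported TCP instead of 14 mm ahead. The side view agrees, showing the gripper about 30 mm higher than predicted, so the ledge hasn't been touched yet. I'll keep feeling downward carefully.

>>> apply_moves:
  rows:
    - [[0,0.1,0],0,0]
    - [[0,0.2,0],0,0]

```text
time: 7.18
tool_pos: [643.5, -14.0, 100.2]
tcp_rot: [-1.571, 0.001, -3.057]
contact_force: [1.2, 0.5, -0.2]
grip_width: 0.5
```

>>> apply_moves:
  rows:
    - [[0,0.1,0],0,0]
    - [[0,0.2,0],0,0]

```text
time: 7.42
tool_pos: [643.5, -14.0, 98.1]
tcp_rot: [-1.571, 0.001, -3.057]
contact_force: [-0.6, 0.9, 0.5]
grip_width: 0.5
```

>>> apply_moves:
  rows:
    - [[0,0.1,0],0,0]
    - [[0,0.2,0],0,0]

```text
time: 7.68
tool_pos: [643.5, -14.0, 96.0]
tcp_rot: [-1.571, 0.001, -3.057]
contact_force: [-0.2, 0.2, 1.5]
grip_width: 0.8
```

>>> apply_moves:
  rows:
    - [[0,0.1,0],0,0]
    - [[0,0.15,0],0,0]

```text
time: 7.92
tool_pos: [643.5, -14.0, 94.4]
tcp_rot: [-1.571, 0.001, -3.057]
contact_force: [-0.0, 0.5, -0.1]
grip_width: 0.5
```

>>> apply_moves:
  rows:
    - [[0,0.05,0],0,0]
    - [[0,0.1,0],0,0]

```text
time: 8.18
tool_pos: [643.5, -14.0, 93.5]
tcp_rot: [-1.571, 0.001, -3.057]
contact_force: [0.1, -0.4, -1.2]
grip_width: 0.3
```

>>> apply_moves:
  rows:
    - [[0,0.05,0],0,0]
    - [[0,0.1,0],0,0]

```text
time: 8.43
tool_pos: [643.5, -14.0, 92.4]
tcp_rot: [-1.571, 0.001, -3.057]
contact_force: [-0.5, -0.1, -0.3]
grip_width: 0.3
```

Run:
```python
from h import *
report()
im=vision.capture("side")[:,:,::-1][140:250,290:400]
cv2.imwrite("pics/side4z.png",cv2.resize(im,None,fx=5,fy=5,interpolation=cv2.INTER_CUBIC))
im=vision.capture("wrist")[:,:,::-1]
cv2.imwrite("pics/wrist4.png",im)
```

```text
t 8.43 cabTCP [21.2 -0.6 92.4] yaw_rel -0.001 F_cab [-0.6 -0.1 -0.3] w 0.3 q [-0.14  0.66  1.33  0.    1.15  1.34]
```

View pics/side4z.png

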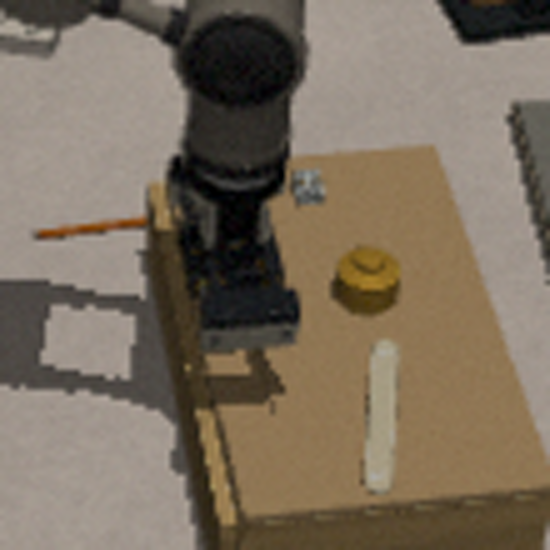

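View pics/wrist4.png

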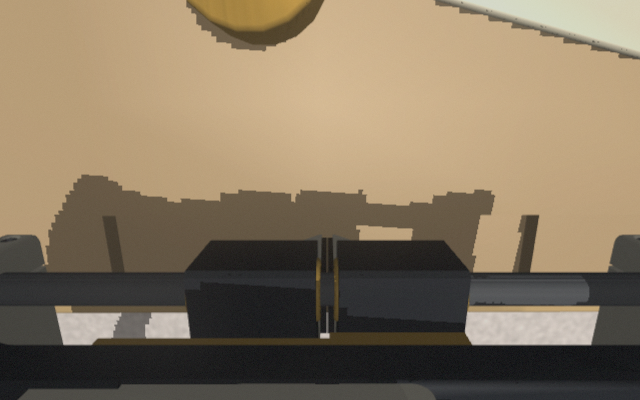

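>>> apply_moves:
  rows:
    - [[0,0.05,0],0,0]
    - [[0,0.1,0],0,0]

```text
time: 8.78
tool_pos: [643.5, -14.0, 91.3]
tcp_rot: [-1.571, 0.001, -3.057]
contact_force: [1.1, 0.5, 0.3]
grip_width: 0.5
```

>>> apply_moves:
  rows:
    - [[0,0.05,0],0,0]
    - [[0,0.1,0],0,0]

```text
time: 9.02
tool_pos: [643.5, -14.0, 90.3]
tcp_rot: [-1.571, 0.001, -3.057]
contact_force: [1.3, -0.1, 0.4]
grip_width: 0.6
```

>>> apply_moves:
  rows:
    - [[0,0.05,0],0,0]
    - [[0,0.1,0],0,0]

```text
time: 9.28
tool_pos: [643.4, -14.0, 89.3]
tcp_rot: [-1.571, 0.001, -3.057]
contact_force: [-0.2, -0.3, -0.9]
grip_width: 0.2
```

>>> apply_moves:
  rows:
    - [[0,0.05,0],0,0]
    - [[0,0.1,0],0,0]

```text
time: 9.52
tool_pos: [643.5, -14.0, 88.2]
tcp_rot: [-1.571, 0.001, -3.057]
contact_force: [-0.1, -1.1, 0.3]
grip_width: 0.2
```

>>> apply_moves:
  rows:
    - [[0,0.05,0],0,0]
    - [[0,0.1,0],0,0]

```text
time: 9.78
tool_pos: [643.4, -14.0, 87.2]
tcp_rot: [-1.571, 0.001, -3.057]
contact_force: [1.0, 0.8, 0.1]
grip_width: 0.6
```

>>> apply_moves:
  rows:
    - [[0,0.05,0],0,0]
    - [[0,0.1,0],0,0]

```text
time: 10.02
tool_pos: [643.4, -14.0, 86.1]
tcp_rot: [-1.571, 0.001, -3.057]
contact_force: [0.2, -0.2, 0.5]
grip_width: 0.2
```

>>> apply_moves:
  rows:
    - [[0,0.05,0],0,0]

```text
time: 10.15
tool_pos: [643.4, -14.0, 85.6]
tcp_rot: [-1.571, 0.001, -3.057]
contact_force: [-0.6, 1.0, 0.1]
grip_width: 0.5
```

>>> apply_moves:
  rows:
    - [[0,0.05,0],0,0]

```text
time: 10.28
tool_pos: [643.4, -14.0, 85.1]
tcp_rot: [-1.571, 0.001, -3.057]
contact_force: [-0.8, -0.5, -0.0]
grip_width: 0.2
```

>>> apply_moves:
  rows:
    - [[0,0.05,0],0,0]

```text
time: 10.4
tool_pos: [643.5, -14.0, 84.6]
tcp_rot: [-1.571, 0.001, -3.057]
contact_force: [-0.7, -0.3, 1.1]
grip_width: 0.2
```

>>> apply_moves:
  rows:
    - [[0,0.05,0],0,0]

```text
time: 10.52
tool_pos: [643.5, -14.0, 84.2]
tcp_rot: [-1.571, 0.001, -3.057]
contact_force: [-0.6, -0.4, 0.3]
grip_width: 0.7
```

>>> apply_moves:
  rows:
    - [[0,0.05,0],0,0]

```text
time: 10.65
tool_pos: [643.5, -14.0, 83.7]
tcp_rot: [-1.571, 0.001, -3.057]
contact_force: [-0.6, 0.4, 1.0]
grip_width: 0.5
```

>>> apply_moves:
  rows:
    - [[0,0.05,0],0,0]

```text
time: 10.78
tool_pos: [643.5, -14.0, 83.3]
tcp_rot: [-1.571, 0.001, -3.057]
contact_force: [-1.4, -0.3, 1.4]
grip_width: 0.6
```

>>> apply_moves:
  rows:
    - [[0,0.05,0],0,0]

```text
time: 10.9
tool_pos: [643.5, -14.0, 82.9]
tcp_rot: [-1.571, 0.001, -3.057]
contact_force: [-0.4, 0.6, 0.2]
grip_width: 0.3
```

>>> apply_moves:
  rows:
    - [[0,0.05,0],0,0]

```text
time: 11.02
tool_pos: [643.5, -14.0, 82.3]
tcp_rot: [-1.571, 0.001, -3.057]
contact_force: [-0.2, 0.0, 0.9]
grip_width: 0.2
```

>>> apply_moves:
  rows:
    - [[0,0.05,0],0,0]

```text
time: 11.15
tool_pos: [643.5, -14.0, 81.8]
tcp_rot: [-1.571, 0.001, -3.057]
contact_force: [-0.7, 0.4, 1.8]
grip_width: 0.3
```

>>> apply_moves:
  rows:
    - [[0,0.05,0],0,0]

```text
time: 11.28
tool_pos: [643.5, -14.0, 81.3]
tcp_rot: [-1.571, 0.001, -3.057]
contact_force: [-0.4, 0.1, 1.1]
grip_width: 0.5
```

>>> apply_moves:
  rows:
    - [[0,0.05,0],0,0]

```text
time: 11.4
tool_pos: [643.5, -14.0, 80.8]
tcp_rot: [-1.571, 0.001, -3.057]
contact_force: [-0.9, 0.2, 1.4]
grip_width: 0.5
```

>>> apply_moves:
  rows:
    - [[0,0.05,0],0,0]

```text
time: 11.52
tool_pos: [643.5, -14.0, 80.3]
tcp_rot: [-1.571, 0.001, -3.057]
contact_force: [-0.2, 0.6, 2.6]
grip_width: 0.4
```

>>> apply_moves:
  rows:
    - [[0,0.05,0],0,0]

```text
time: 11.65
tool_pos: [643.5, -14.0, 79.7]
tcp_rot: [-1.571, 0.001, -3.057]
contact_force: [-0.6, 0.1, 1.7]
grip_width: 0.7
```

>>> apply_moves:
  rows:
    - [[0,0.05,0],0,0]

```text
time: 11.78
tool_pos: [643.5, -14.0, 79.2]
tcp_rot: [-1.571, 0.001, -3.057]
contact_force: [-0.3, -0.2, 1.9]
grip_width: 0.4
```

>>> apply_moves:
  rows:
    - [[0,0.05,0],0,0]

```text
time: 11.9
tool_pos: [643.5, -14.0, 78.7]
tcp_rot: [-1.571, 0.001, -3.057]
contact_force: [-0.5, 1.0, 1.8]
grip_width: 0.4
```

>>> apply_moves:
  rows:
    - [[0,0.05,0],0,0]

```text
time: 12.02
tool_pos: [643.5, -14.0, 78.2]
tcp_rot: [-1.571, 0.001, -3.057]
contact_force: [-0.9, 0.7, 2.3]
grip_width: 0.4
```

The force is holding at 1–2 N while the finger sinks, so the shutter is giving way. It started at TCP z of about 84.6, which puts the ledge top there. I'll keep pressing.

>>> apply_moves:
  rows:
    - [[0,0.05,0],0,0]

```text
time: 12.15
tool_pos: [643.5, -14.0, 77.7]
tcp_rot: [-1.571, 0.001, -3.057]
contact_force: [-1.5, 0.4, 1.5]
grip_width: 0.6
```

>>> apply_moves:
  rows:
    - [[0,0.05,0],0,0]

```text
time: 12.28
tool_pos: [643.5, -14.0, 77.2]
tcp_rot: [-1.571, 0.001, -3.057]
contact_force: [-0.9, -0.3, 2.8]
grip_width: 0.3
```

>>> apply_moves:
  rows:
    - [[0,0.05,0],0,0]

```text
time: 12.4
tool_pos: [643.5, -14.0, 76.7]
tcp_rot: [-1.571, 0.001, -3.057]
contact_force: [-0.0, -0.4, 1.2]
grip_width: 0.3
```

>>> apply_moves:
  rows:
    - [[0,0.05,0],0,0]

```text
time: 12.52
tool_pos: [643.5, -14.0, 76.1]
tcp_rot: [-1.571, 0.001, -3.057]
contact_force: [-1.5, 0.2, 2.6]
grip_width: 0.4
```

>>> apply_moves:
  rows:
    - [[0,0.05,0],0,0]

```text
time: 12.65
tool_pos: [643.5, -14.0, 75.6]
tcp_rot: [-1.571, 0.001, -3.057]
contact_force: [-1.6, 0.5, 4.0]
grip_width: -0.0
```

>>> apply_moves:
  rows:
    - [[0,0.05,0],0,0]

```text
time: 12.78
tool_pos: [643.5, -14.0, 75.5]
tcp_rot: [-1.571, 0.001, -3.057]
contact_force: [-2.7, -0.7, 5.5]
grip_width: 0.2
```

>>> apply_moves:
  rows:
    - [[0,0.05,0],0,0]

```text
time: 12.9
tool_pos: [643.5, -14.0, 75.3]
tcp_rot: [-1.571, 0.002, -3.057]
contact_force: [-2.4, 0.7, 5.2]
grip_width: 0.3
```

>>> apply_moves:
  rows:
    - [[0,0.05,0],0,0]

```text
time: 13.02
tool_pos: [643.6, -14.0, 75.2]
tcp_rot: [-1.571, 0.002, -3.057]
contact_force: [-2.7, -0.3, 4.5]
grip_width: 0.8
```

>>> apply_moves:
  rows:
    - [[0,0.1,0],0,0]
    - [[0,0.1,0],0,0]

```text
time: 13.28
tool_pos: [643.6, -14.0, 74.5]
tcp_rot: [-1.571, 0.002, -3.057]
contact_force: [-2.5, 0.2, 5.2]
grip_width: 0.5
```

>>> apply_moves:
  rows:
    - [[0,0.1,0],0,0]
    - [[0,0.1,0],0,0]

```text
time: 13.52
tool_pos: [643.5, -14.0, 73.9]
tcp_rot: [-1.571, 0.002, -3.057]
contact_force: [-2.1, -0.0, 6.4]
grip_width: 0.6
```

>>> apply_moves:
  rows:
    - [[0,0.1,0],0,0]
    - [[0,0.1,0],0,0]

```text
time: 13.78
tool_pos: [643.6, -14.0, 73.5]
tcp_rot: [-1.571, 0.003, -3.057]
contact_force: [-3.1, 0.7, 6.4]
grip_width: 0.7
```

>>> apply_moves:
  rows:
    - [[0,0.1,0],0,0]
    - [[0,0.1,0],0,0]

```text
time: 14.02
tool_pos: [643.6, -14.0, 73.1]
tcp_rot: [-1.57, 0.003, -3.057]
contact_force: [-2.5, 0.4, 7.2]
grip_width: 0.4
```

>>> apply_moves:
  rows:
    - [[0,0.12,0],0,0]
    - [[0,0.12,0],0,0]

```text
time: 14.28
tool_pos: [643.6, -14.0, 72.6]
tcp_rot: [-1.57, 0.003, -3.056]
contact_force: [-3.7, -0.1, 6.9]
grip_width: 0.7
```

>>> apply_moves:
  rows:
    - [[0,0.12,0],0,0]
    - [[0,0.12,0],0,0]

```text
time: 14.52
tool_pos: [643.6, -14.0, 72.2]
tcp_rot: [-1.57, 0.004, -3.056]
contact_force: [-2.3, -0.8, 3.3]
grip_width: 0.6
```

>>> apply_moves:
  rows:
    - [[0,0.12,0],0,0]
    - [[0,0.12,0],0,0]

```text
time: 14.78
tool_pos: [643.6, -14.0, 70.7]
tcp_rot: [-1.57, 0.004, -3.056]
contact_force: [-1.1, 0.3, 2.3]
grip_width: 0.0
```

Run:
```python
from h import *
report()
im=vision.capture("side")[:,:,::-1][140:250,290:400]
cv2.imwrite("pics/side5z.png",cv2.resize(im,None,fx=5,fy=5,interpolation=cv2.INTER_CUBIC))
report()
```

```text
t 14.78 cabTCP [21.3 -0.6 70.7] yaw_rel -0.001 F_cab [-1.1  0.3  2.3] w 0.0 q [-0.14  0.68  1.35  0.    1.1   1.34]
t 14.82 cabTCP [21.3 -0.6 70.7] yaw_rel -0.001 F_cab [-0.2  0.1  2.4] w 0.3 q [-0.14  0.68  1.35  0.    1.1   1.34]
```

View pics/side5z.png

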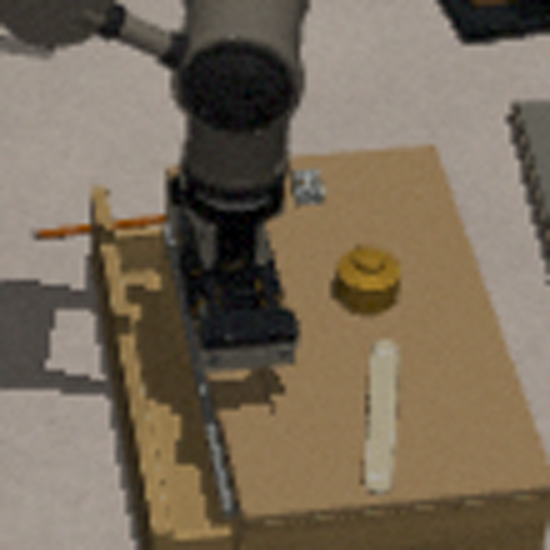

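The drawer front now stands off the carcass: the gap runs along (170..230, 230..510) in the zoom, and I felt the give at TCP z of 72. Next I'll raise, turn the jaws to lie along the cabinet's x, and open.

>>> apply_moves:
  rows:
    - [[0,-1,0],0,0]
    - [[0,-2.5,0],0,0]
    - [[0,-4,0],0,0]
    - [[0,-5.5,0],0,0]
    - [[0,-6.5,0],0,0]

```text
time: 15.45
tool_pos: [643.7, -14.0, 137.3]
tcp_rot: [-1.57, 0.005, -3.056]
contact_force: [0.6, 0.1, -0.2]
grip_width: 0.5
```

>>> apply_moves:
  rows:
    - [[1.5,0,0],-0.16,3.5]
    - [[3,0,0],-0.32,3.5]
    - [[4.5,0,0],-0.48,3.5]
    - [[6,0,0],-0.64,3.5]
    - [[7.5,0,0],-0.8,3.5]

```text
time: 16.08
tool_pos: [568.5, -20.4, 137.2]
tcp_rot: [-1.566, 0.003, -2.251]
contact_force: [-0.5, 0.8, 0.2]
grip_width: 35.4
```

>>> apply_moves:
  rows:
    - [[0,0,0],-0.16,3.5]
    - [[0,0,0],-0.32,3.5]
    - [[0,0,0],-0.48,3.5]
    - [[0,0,0],-0.64,3.5]
    - [[0,0,0],-0.76,3.5]

```text
time: 16.7
tool_pos: [568.4, -20.4, 137.4]
tcp_rot: [-1.566, -0.001, -1.487]
contact_force: [0.9, 0.1, 0.8]
grip_width: 34.8
```

Run:
```python
from h import *
for n in("side","top","wrist"): cv2.imwrite(f"pics/{n}6.png",vision.capture(n)[:,:,::-1])
report(); to([-64,0,120],np.pi/2); to([-64,0,120],3*np.pi/2)
im=cv2.imread("pics/top6.png")[105:235,250:400]
cv2.imwrite("pics/top6z.png",cv2.resize(im,None,fx=4,fy=4,interpolation=cv2.INTER_CUBIC))
```

```text
t 16.85 cabTCP [-54.1  -0.6 137.4] yaw_rel 1.562 F_cab [ 0.8  0.5 -0.4] w 35.3 q [-0.17  0.48  1.51  0.    1.14 -0.25]
shift cm [-0.05  1.73 -1.  ] turn [-1.000e-03  3.133e+00 -8.000e-03]
shift cm [-0.05  1.73 -1.  ] turn [-0.005 -0.008  0.001]
```

View pics/top6z.png

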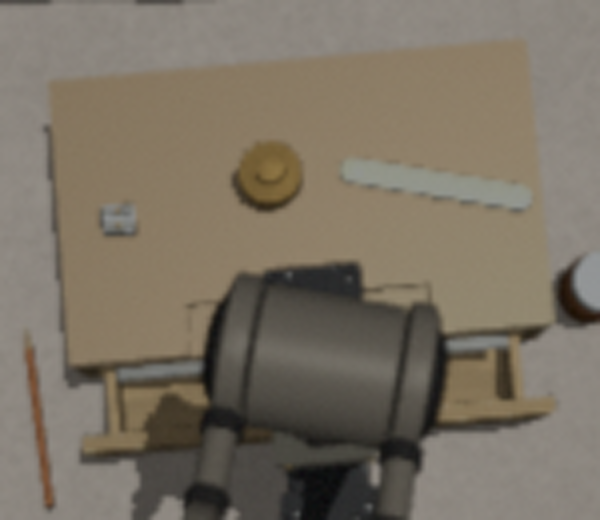

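View pics/wrist6.png

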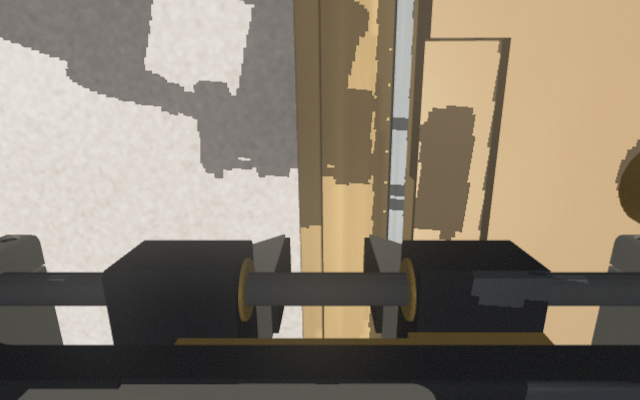

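Run:
```python
from h import *
for u,z in [(297,98),(322,98),(392,77),(415,110)]: print(u,z,np.round(cab(ray("wrist",(u,215),z)),1))
for u in (297,322): print(u,np.round(cab(ray("wrist",(u,20),98)),1))
for p in [(83,437),(83,455),(552,397),(552,413)]: print(p,np.round(cab(ray("top",(250+p[0]/4,105+p[1]/4),98)),1))
```

```text
297 98 [-72.2   1.2  98. ]
322 98 [-56.6   1.   98. ]
392 77 [-8.8 -6.1 77. ]
415 110 [ -1.6   4.4 110. ]
297 [-69.  112.1  98. ]
322 [-55.4 112.   98. ]
(83, 437) [-60.4 194.   98. ]
(83, 455) [-75.2 195.   98. ]
(552, 397) [ -60.1 -193.6   98. ]
(552, 413) [ -73.2 -192.4   98. ]
```

>>> apply_moves:
  rows:
    - [[0,0.5,-0.6],-0.01,3.5]
    - [[0,1,-1.05],-0.01,3.5]
    - [[0,2,-1.05],-0.01,3.5]
    - [[0,2.6,-1.05],-0.01,3.5]
    - [[0,2.6,-1.05],-0.01,3.5]

```text
time: 17.48
tool_pos: [557.8, -21.2, 110.5]
tcp_rot: [-1.567, -0.0, -1.483]
contact_force: [0.8, -0.6, 0.5]
grip_width: 35.1
```

Run:
```python
from h import *
report(); to([-64.5,0,56],3*np.pi/2)
cv2.imwrite("pics/wrist7.png",vision.capture("wrist")[:,:,::-1])
```

```text
t 17.48 cabTCP [-64.8  -0.4 110.5] yaw_rel 1.572 F_cab [ 0.8 -0.6  0.5] w 35.1 q [-0.18  0.5   1.58  0.    1.06 -0.26]
shift cm [-0.04  5.45  0.01] turn [-0.004  0.001  0.   ]
```

View pics/wrist7.png

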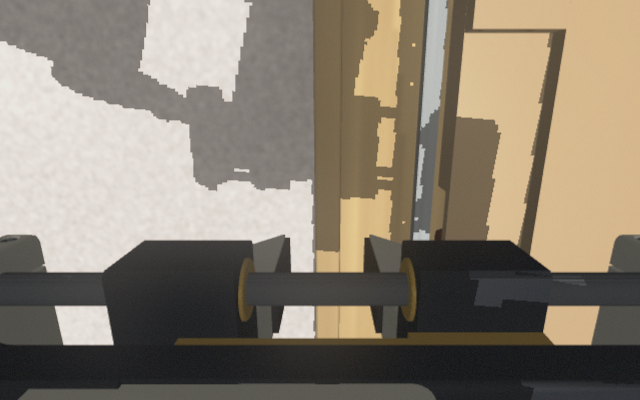

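The panel edge, at columns 315–340, is centred between the fingertips at 290 and 365. I'll descend.

>>> apply_moves:
  rows:
    - [[0,0.6,0],0,3.5]
    - [[0,1.2,0],0,3.5]
    - [[0,1.8,0],0,3.5]
    - [[0,2.4,0],0,3.5]
    - [[0,3.0,0],0,3.5]

```text
time: 18.15
tool_pos: [558.2, -21.2, 80.5]
tcp_rot: [-1.566, -0.001, -1.483]
contact_force: [-0.9, 0.2, -0.7]
grip_width: 35.1
```

>>> apply_moves:
  rows:
    - [[0,0.5,0],0,3.5]
    - [[0,1,0],0,3.5]
    - [[0,1.5,0],0,3.5]
    - [[0,2.0,0],0,3.5]
    - [[0,2.3,0],0,3.5]

```text
time: 18.77
tool_pos: [558.2, -21.2, 57.2]
tcp_rot: [-1.566, -0.001, -1.483]
contact_force: [0.1, -0.5, 0.0]
grip_width: 35.2
```

Run:
```python
from h import *
report()
im=vision.capture("side")[:,:,::-1][140:260,270:400]
cv2.imwrite("pics/side8z.png",cv2.resize(im,None,fx=5,fy=5,interpolation=cv2.INTER_CUBIC))
```

```text
t 18.77 cabTCP [-64.3  -0.5  57.2] yaw_rel 1.572 F_cab [ 0.1 -0.5  0. ] w 35.2 q [-0.18  0.57  1.63  0.    0.94 -0.26]
```

View pics/side8z.png

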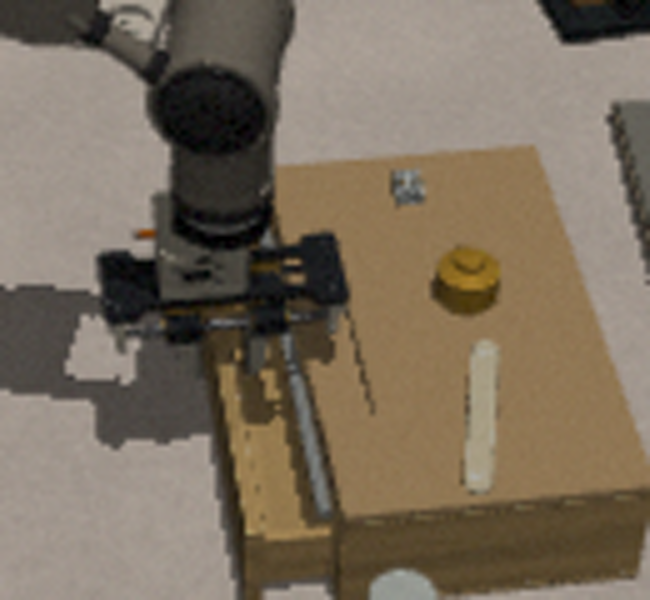

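Inner finger is inside the drawer. Closing on the panel.

>>> apply_moves:
  rows:
    - [[0,0,0],0,1]
    - [[0,0,0],0,1]
    - [[0,0,0],0,1]
    - [[0,0,0],0,1]
    - [[0,0,0],0,1]

```text
time: 19.45
tool_pos: [558.2, -21.2, 57.1]
tcp_rot: [-1.567, -0.001, -1.483]
contact_force: [0.6, 0.2, 0.8]
grip_width: 13.9
```

>>> apply_moves:
  rows:
    - [[0,0,-1],0,1]
    - [[0,0,-2],0,1]
    - [[0,0,-3],0,1]
    - [[0,0,-4],0,1]
    - [[0,0,-5],0,1]

```text
time: 20.08
tool_pos: [507.8, -25.7, 57.0]
tcp_rot: [-1.566, -0.001, -1.483]
contact_force: [3.9, 0.7, 0.9]
grip_width: 14.1
```

>>> apply_moves:
  rows:
    - [[0,0,-0.3],0,1]
    - [[0,0,-0.6],0,1]

```text
time: 20.32
tool_pos: [501.4, -26.2, 57.1]
tcp_rot: [-1.566, -0.001, -1.483]
contact_force: [2.6, 0.6, 0.2]
grip_width: 13.9
```

>>> apply_moves:
  rows:
    - [[0,0,-0.2],0,1]
    - [[0,0,-0.3],0,1]

```text
time: 20.58
tool_pos: [498.4, -26.5, 57.1]
tcp_rot: [-1.567, -0.001, -1.484]
contact_force: [2.5, 0.3, 0.8]
grip_width: 13.9
```

>>> apply_moves:
  rows:
    - [[0,0,-0.2],0,1]
    - [[0,0,-0.3],0,1]

```text
time: 20.82
tool_pos: [495.3, -26.8, 57.0]
tcp_rot: [-1.567, -0.001, -1.483]
contact_force: [1.5, 0.9, 0.8]
grip_width: 13.7
```

```bash
python3 -c "
from h import *
report()"
```

```text
t 20.82 cabTCP [-127.5   -0.6   57. ] yaw_rel 1.572 F_cab [1.5 0.7 0.8] w 13.7 q [-0.21  0.47  1.81  0.    0.86 -0.3 ]
```

>>> apply_moves:
  rows:
    - [[0,0,-0.1],0,1]
    - [[0,0,-0.2],0,1]

```text
time: 21.08
tool_pos: [494.3, -26.9, 57.1]
tcp_rot: [-1.564, -0.001, -1.484]
contact_force: [8.3, 2.4, -5.1]
grip_width: 13.8
```

>>> apply_moves:
  rows:
    - [[0,0,-0.1],0,1]
    - [[0,0,-0.2],0,1]

```text
time: 21.32
tool_pos: [494.4, -26.9, 57.1]
tcp_rot: [-1.56, -0.001, -1.484]
contact_force: [11.7, 3.7, -7.5]
grip_width: 13.9
```

>>> apply_moves:
  rows:
    - [[0,0,-0.1],0,1]
    - [[0,0,-0.2],0,1]

```text
time: 21.58
tool_pos: [494.5, -26.9, 57.1]
tcp_rot: [-1.556, -0.001, -1.485]
contact_force: [12.2, 4.0, -7.8]
grip_width: 14.5
```

The stop is reached: 12 N with no further travel. Letting go now.

>>> apply_moves:
  rows:
    - [[0,0,0],0,1]
    - [[0,0,0],0,3.5]
    - [[0,0,0],0,3.5]
    - [[0,0,0],0,3.5]
    - [[0,0,0],0,3.5]

```text
time: 22.2
tool_pos: [494.4, -26.9, 57.0]
tcp_rot: [-1.556, -0.001, -1.485]
contact_force: [-0.6, -1.0, -0.0]
grip_width: 34.8
```

```bash
python3 -c "
from h import *
report()"
```

```text
t 22.2 cabTCP [-128.5   -0.6   57. ] yaw_rel 1.571 F_cab [-0.7 -0.9 -0. ] w 34.8 q [-0.21  0.47  1.82  0.    0.84 -0.3 ]
```

>>> apply_moves:
  rows:
    - [[0,-0.8,0],0,3.5]
    - [[0,-2,0],0,3.5]
    - [[0,-3.2,0],0,3.5]
    - [[0,-4.4,0],0,3.5]
    - [[0,-5.6,0],0,3.5]

```text
time: 22.82
tool_pos: [493.6, -26.9, 114.1]
tcp_rot: [-1.555, -0.001, -1.485]
contact_force: [-0.2, 0.2, 0.0]
grip_width: 35.0
```

>>> apply_moves:
  rows:
    - [[0,-2.5,0],0,3.5]
    - [[0,-5,0],0,3.5]
    - [[0,-7.5,0],0,3.5]
    - [[0,-9,-2],0,3.5]
    - [[0,-9,-4],0,3.5]

```text
time: 23.45
tool_pos: [452.5, -30.5, 205.1]
tcp_rot: [-1.553, -0.002, -1.484]
contact_force: [0.6, -0.0, -0.5]
grip_width: 35.1
```

>>> apply_moves:
  rows:
    - [[0,0,-2],0,3.5]
    - [[0,0,-3],0,3.5]
    - [[0,0,-3],0,3.5]
    - [[0,0,-3],0,3.5]

```text
time: 23.95
tool_pos: [423.3, -33.2, 204.7]
tcp_rot: [-1.552, -0.002, -1.484]
contact_force: [-0.8, 0.8, 0.8]
grip_width: 35.2
```

Run:
```python
from h import *
report()
im=vision.capture("side")[:,:,::-1]; cv2.imwrite("pics/side9.png",im)
im=vision.capture("top")[:,:,::-1]; cv2.imwrite("pics/top9.png",im)
im=im[105:255,250:400]
cv2.imwrite("pics/top9z.png",cv2.resize(im,None,fx=4,fy=4,interpolation=cv2.INTER_CUBIC))
```

```text
t 23.95 cabTCP [-199.9   -0.8  204.7] yaw_rel 1.571 F_cab [-0.7  0.9  0.8] w 35.2 q [-0.26  0.15  1.8   0.    1.17 -0.35]
```

View pics/top9z.png

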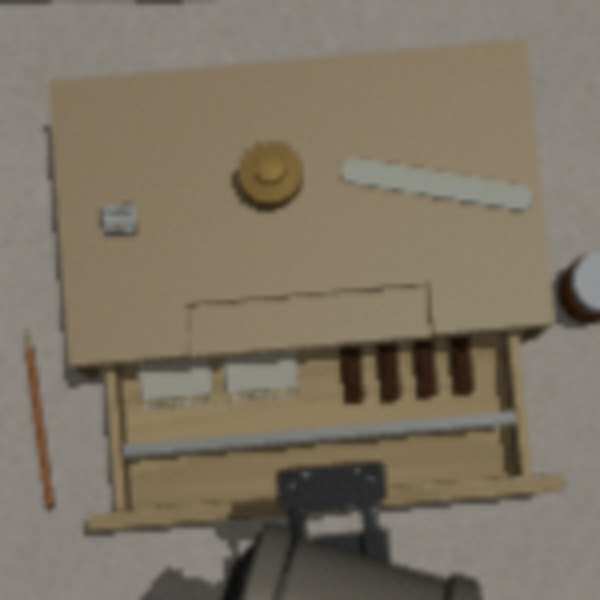

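View pics/side9.png

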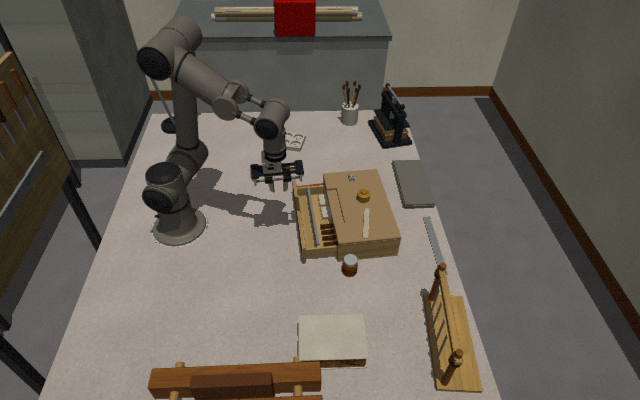

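Run:
```python
from h import *
for p in [(88,519),(88,533),(562,476),(562,489)]: print(np.round(cab(ray("top",(250+p[0]/4,105+p[1]/4),98)),1))
a=cv2.imread("pics/top0.png");b=cv2.imread("pics/top9.png")
d=cv2.absdiff(a,b).max(2)
for nm,(x0,x1,y0,y1) in dict(sh=(272,288,152,168),wt=(304,330,136,160),fold=(334,384,142,162),jar=(390,410,166,188),pencil=(254,268,186,234),book=(460,516,166,238),pal=(140,190,216,276)).items(): print(nm,d[y0:y1,x0:x1].max(), (d[y0:y1,x0:x1]>40).sum())
print(order.close_job())
```

```text
[-128.   194.7   98. ]
[-139.4  195.6   98. ]
[-125.4 -195.4   98. ]
[-135.9 -194.4   98. ]
sh 7 0
wt 7 0
fold 7 0
jar 8 0
pencil 17 0
book 12 0
pal 7 0
the job is handed in; nothing more can be done
None
```

The drawer is open to its stop and released, and I've handed the job in at about 24 s of the 67 s allowed.

- **Catch:** I pressed down on the middle of the ledge and landed on the recess on the first try. The shutter gave under 1–2 N and met the catch bar 9 mm down. The catch let go about 12 mm below the ledge's top. The highest vertical force I read was about 7 N, against the 25 N dent limit.
- **Drawer:** It sprang out by itself. I took the panel by its front (14 mm between the fingers) and pulled it about 64 mm. It then stopped, with the pull at about 12 N and no more travel. I let go and moved the arm clear.
- **Last checks:**
  - The tool force read about zero.
  - The top view put the middle of the drawer edge at x of about -132 mm. Fully out is -129 mm, so that agrees within calibration error.
  - Before and after pictures showed no change at the sharpener, weight, folder, jar, pencil, book or palette.

One thing disagreed with the description: the fingertips were about 15 mm behind the reported TCP, not 14 mm ahead. I noticed because nothing touched where the ledge should have been, and then confirmed it in the pictures and by contact.

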